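# Stack the keyed parts tray on the pit table

## Task

Pick up the parts tray that has a notch cut in one end and stack it squarely on the fixed bottom tray, with the bottom tray's upright key standing in the notch, so that it lies flat on the rim all round. Set it down rather than drop it, let go, and leave the plain tray without a notch where it lies.

Things in the scene. Friction and masses are not known exactly. Their poses are not given: they have to be found in the camera images.
- bottom_tray: Aluminium open tray fixed to the table, 130 (x) x 90 (y) x 35 mm high, 4 mm walls, no handle; a differential and drive cup lie in it below the rim. Inside its +x end wall stands a dark steel key 16 (x) x 20 (y) mm, centred at x = 53, y = 0, top at z = 55 mm (20 above the rim). Origin: centre of the underside, z up, x along the long side towards the key.
- notched_tray: Loose 0.22 kg aluminium tray, 130 (x) x 90 (y) mm, walls 18 mm high; notch through its +x end, x = 33 to 65 mm, 40 mm wide. Black grip fin in the middle, 48 (x) x 14 (y) mm, top at z = 55 mm, pinched across y. Origin: centre of the underside, z up, x towards the notch. Stacked: origin 35 mm above bottom_tray's, axes parallel; the key then has 10 mm play each side, 12 mm inwards.
- notch (a point): Point in the notch of notched_tray, at the height of the underside, 53 mm from the tray's centre along its +x; it comes to the key's axis when stacked exactly.
- plain_tray: Loose bystander tray, same 130 x 90 mm outline, 18 mm walls and fin as notched_tray but with four complete walls and no notch. Origin: centre of the underside, z up. To be left alone.
There are look-alikes about, which are no part of the job. Leave any pink or red look-alike of the notched_tray alone. What is shaped like the bottom_tray but red is not meant.

How it is judged (in metres and radians):
At the end, for the whole second after the job is handed in: The notched tray lies at rest and flat (within 0.06 rad) on the bottom tray's rim, its underside 32 to 38 mm above that of the bottom tray, centred within 15 mm and turned within 0.2 rad of it, its notch at the key's end (horizontal distance between notched_tray and bottom_tray below 0.015 m and angle between the x axis of notched_tray and the x axis of bottom_tray, either way round below 0.2 rad and x of notch in the frame of bottom_tray above 0.03 m and z of notched_tray in the frame of bottom_tray between 0.032 and 0.038 m and angle between notched_tray's own z axis and vertical below 0.06 rad and linear speed of notched_tray below 0.02 m/s); the robot touches nothing.
It fails at once if the plain tray is moved by more than 30 mm (distance of plain_tray from where it was at the start of the episode above 0.03 m).
It fails at once if the notched tray is dropped (falls free faster than 0.7 m/s, about 25 mm) (linear speed of notched_tray above 0.7 m/s and contact force between the fingers and notched_tray below 0.3 N).
It also fails if it takes over 35 s, if anything falls off the work surface, if the arm or the gripper's body presses on something with over 40 N, if the wrist force passes 120 N, or if a joint passes its speed limit or range.

## Robot

A 7-joint arm with a two-finger parallel gripper is mounted at the origin on the work surface. World frame = base frame: x ahead of the robot, y to its left, z up, the work surface at z = 0. Lengths are in mm, angles in rad, forces in N, time in s.
With the tool pointing down it reaches from about 400 to 925 mm from the base axis. Payload 5.6 kg.
Tool frame: the origin (TCP) lies midway between the tips of the shut fingers; the grasp point (between the pads) lies 19 mm behind it; z points along the fingers, y is the line along which they close (so a half turn about z gives the same grasp; the last joint's range is limited). The gripper opens to 85 mm and grips with 20 to 120 N. Pads are 22 mm wide; open, the fingers measure 114 mm over their backs; the gripper's body (76 mm by 85 mm) begins 54 mm behind the grasp point. The pads swing forward as they close: fully open they stand 13 mm farther back than shut.
Start: joints at [-1.2, 0.468, -0.012, 1.603, 0.006, 1.071, -0.056], TCP at [261.399, 595.129, 231.29] pointing down, gripper open.
Joint ranges: [-2.53, 2.53], [-0.31, 2.02], [-1.57, 1.55], [0.28, 2.44], [-1.29, 4.43], [0.15, 1.84], [-2.92, 2.92]. Speed limits (rad/s): [2.57, 2.57, 3.14, 3.14, 3.14, 3.14, 3.14].

## Interface

Orientations are given as a unit quaternion [x, y, z, w].
In Python, from workcell import monitor, vision, env, models gives the robot as it stands.
- The arm moves only by the shell command python3 -m crank 'ROWS' [OPENING]. ROWS is a JSON object of lists of equal length, an entry for each row: "translation": the shift along the tool's x, y, z in cm, a list of three; "twist": the turn about the tool's z in degrees. In form: {"translation": [[tx, ty, tz], ...], "twist": [twist, ...]}. A call has 1 to 20 rows; each row shifts and turns the commanded pose from where the row before left it, along the tool's axes as they then stand; what a row does not reach is not made up. A row lasts 1/12 s, in which the tool goes at most 41.7 mm and 7.16 degrees, less where a joint would pass 70% of its speed; a pose out of reach is approached as far as the arm can. A call with a gripper value outside its range is refused whole. OPENING is the opening, from 0 (shut) to 1 (fully open), set as the call begins (- or left out, the last holds). The fingers move at their own pace and stop on an object; the grip force is fixed at half the most. Time passes only in rows, so rows that do not move let the fingers close. It gives the time, the measured TCP pose, the force, the opening and the grip force at its end, in the units of the state.
- monitor.get_obs(): the state, without advancing time (a new reading comes with each control period).
- vision.capture(name): name is "side" or "top" or "wrist"; returns the picture (480x640x3 uint8, blue, green, red); there is no depth.
- vision.get_calibration(name): a dict with "fx", "fy", "cx", "cy" (pixels), "k1" (the pictures are not rectified: a ray, as slopes to the right and down, at radius r is drawn at 1 + k1 r^2 times it, then the intrinsics apply), "rvec" (rotation vector, rad) and "tvec" (3), from world to camera coordinates, as OpenCV has them. Camera axes: x right, y down, z forward; pixel columns grow to the right and rows downward; lengths in mm; the calibration is good to about 2 mm. A picture is of the moment at which its call begins: read the wrist's pose just before it. get_calibration takes no time and is no camera call; for the wrist camera it gives the pose at the moment of the call.
- env.close_job(): hands the job in; it is judged then, once.
Trained networks look in the newest picture that a camera, given by its name, has taken for a name from the list of things; names that differ only in an ending like _2 or _b are one class to them, and where a whole thing is asked for, a point or a joint stands for the part that bears it (a point fixed in the world has none). Each returns a list of dicts, best first, with "p" (0 to 1); they miss things now and then, are a little off and sometimes report something else, mostly with a low value. They report only what shows in the picture. A call takes as long as a camera call. They do not tell look-alikes from the thing itself.
- models.spot_in(camera, target): "location" ([column, row] in pixels, amid what is visible of it).
- models.silhouettes(camera, target): "region" (480x640 bool, what is visible of it) and "location" ([column, row] in pixels, amid what is visible of it).
- models.mark_of(camera, target): "location" ([column, row] in pixels: a listed point, or the origin of a listed thing).
The state is a dict: "t": time; "qpos": joint angles; "qd": joint speeds; "effort": joint torques, N m; "eef_pos": TCP position; "tool_rot": TCP orientation; "wrist_force": force on the tool from outside, world axes, zero at the start; "wrist_torque": the same for the moment, N m; "grip_width": finger opening in mm; "grasp_force": force on a finger pad.
Only numpy, scipy, OpenCV 4.12 (cv2) and the standard library are available. Lean on these libraries where they do the work, as an engineer would, in place of code of your own. Each camera call takes 0.05 s, during which the arm holds its last target. There are 200 camera calls.

## Working session

There is one attempt and no reset: what is moved stays moved. The work goes in short steps, Python scripts to look and compute and a shell command to move; the robot and the scene stay as the last step left them, time stands still between calls to the robot, and variables do not carry over. Pictures are saved under pics/ and viewed, at most 10 in all, crops included, and the job is handed in when it is done.

```bash
mkdir -p pics
cat > h.py <<'E'
import numpy as np, cv2
from workcell import monitor, vision, env, models
def ray(c,px):
    k=vision.get_calibration(c) if isinstance(c,str) else c
    d=[(px[0]-k["cx"])/k["fx"],(px[1]-k["cy"])/k["fy"]]; d=np.array(d); u=d.copy()
    for _ in range(30): u=d/(1+k["k1"]*(u@u))
    R=cv2.Rodrigues(np.array(k["rvec"],float))[0]; t=np.array(k["tvec"],float).ravel()
    return -R.T@t, R.T@np.array([u[0],u[1],1.])
def atz(c,px,z):
    o,d=ray(c,px); return o+d*(z-o[2])/d[2]
def proj(c,P):
    k=vision.get_calibration(c) if isinstance(c,str) else c
    R=cv2.Rodrigues(np.array(k["rvec"],float))[0]; p=R@np.array(P,float)+np.array(k["tvec"],float).ravel()
    u=p[:2]/p[2]; u=u*(1+k["k1"]*(u@u)); return np.array([u[0]*k["fx"]+k["cx"],u[1]*k["fy"]+k["cy"]])
E
python3 - <<'E'
from h import *
for c in ["top","side"]:
    im=vision.capture(c); cv2.imwrite(f"pics/{c}0.png",im)
    print(c,ray(c,(320,240)))
    for t in ["bottom_tray","notched_tray","plain_tray","notch"]:
        f=models.mark_of if c=="top" or t=="notch" else models.spot_in
        for r in f(c,t)[:4]: print(c,t,round(r["p"],2),np.round(r["location"],1), np.round(atz(c,r["location"],0),0))
o=monitor.get_obs();print(o["t"],o["tool_rot"])
E
```

```text
top (array([ 280.73165256,  -79.82253981, 1276.05020499]), array([ 0.15545231,  0.02112521, -0.98763611]))
top bottom_tray 0.8 [334.7 307.6] [342. -82.   0.]
top bottom_tray 0.55 [215.3 316.9] [324. 161.   0.]
top notched_tray 0.79 [519.1 216.2] [ 529. -467.    0.]
top notched_tray 0.77 [426.3 215.5] [ 532. -274.    0.]
top notched_tray 0.66 [428.9 301.5] [ 354. -274.    0.]
top plain_tray 0.74 [159.6 226.3] [512. 283.   0.]
top notch 0.94 [544.9 208.6] [ 545. -522.    0.]
top notch 0.6 [412.9 193.3] [ 579. -247.    0.]
top notch 0.59 [406.1 315.9] [ 325. -227.    0.]
side (array([ 218.65930954, -842.32527531,  659.3260438 ]), array([ 0.25397584,  0.7365702 , -0.62710551]))
side bottom_tray 0.9 [257.5 252. ] [340. -63.   0.]
side bottom_tray 0.87 [227.9 195.9] [318. 184.   0.]
side bottom_tray 0.71 [320.6 212. ] [523.  36.   0.]
side notched_tray 0.91 [421.6 371.2] [ 533. -459.    0.]
side notched_tray 0.69 [284.7 319.7] [ 344. -274.    0.]
side notched_tray 0.64 [373.6 296.2] [ 529. -271.    0.]
side plain_tray 0.76 [286.8 164.3] [508. 293.   0.]
side plain_tray 0.22 [374.7 296.6] [ 530. -273.    0.]
side notch 0.96 [388.3 284.8] [ 570. -251.    0.]
side notch 0.72 [443.8 403.5] [ 537. -525.   -0.]
0.5 [ 2.05495249e-01  9.78658113e-01 -2.44294091e-05  1.79434301e-05]
```

View pics/top0.png

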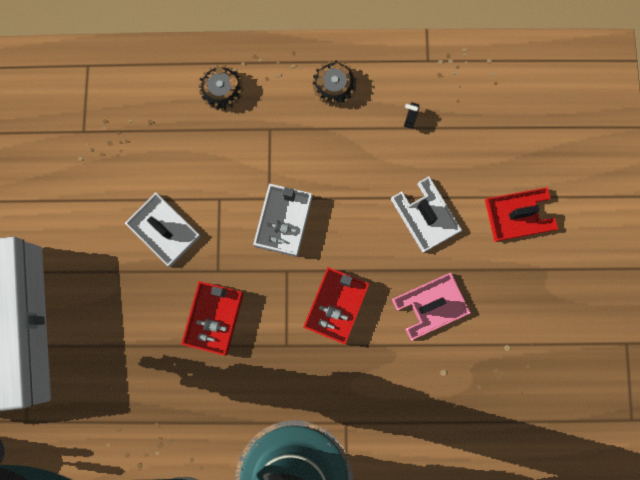

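View pics/side0.png

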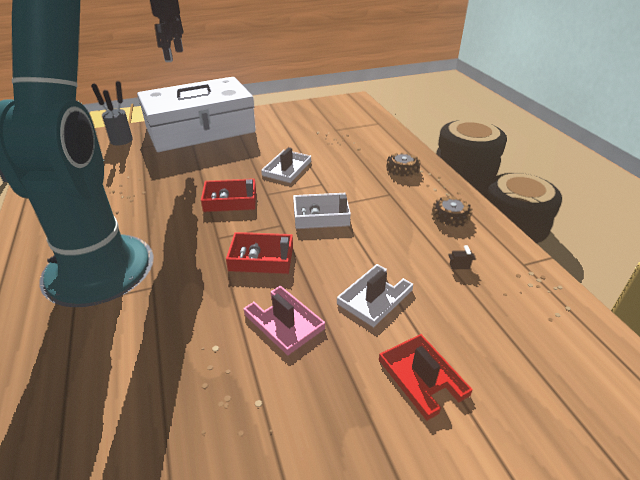

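The top view shows the silver notched tray at about (426,215), with its notch up-left. The silver bottom tray is at (284,220), with its key at the upper end (289,195). The plain tray is at (163,230), and the red and pink ones are decoys. Next I fit poses to the silhouettes.

```bash
cat > fit.py <<'E'
from h import *
from scipy.optimize import minimize
def boxpts(a,b,y,z0,z1): return [(p,q,r) for p in (a,b) for q in (-y,y) for r in (z0,z1)]
M={"notched_tray":boxpts(-65,65,45,0,18)+boxpts(-24,24,7,18,55),"bottom_tray":boxpts(-65,65,45,0,35)+boxpts(45,61,10,35,55)}
def hullmask(pts):
    m=np.zeros((1920,2560),np.uint8); cv2.fillConvexPoly(m,cv2.convexHull(np.round(np.array(pts)*4+1.5).astype(np.int32)),1); return m.astype(bool)
def masks(cam,name,guess):
    vision.capture(cam); g=proj(cam,guess)
    r=min(models.silhouettes(cam,name),key=lambda r:np.hypot(*(np.array(r["location"])-g)))
    ys,xs=np.nonzero(r["region"]); print(cam,name,r["p"],r["location"],g,len(xs))
    return hullmask(np.c_[xs,ys])
def fit(name,g,cams=("top","side"),z=0):
    ks={c:vision.get_calibration(c) for c in cams}; ms={c:masks(c,name,(g[0],g[1],z+15)) for c in cams}
    P=np.array(M[name],float)
    def ious(v,c):
        a=v[2];R=np.array([[np.cos(a),-np.sin(a),0],[np.sin(a),np.cos(a),0],[0,0,1]])
        W=P@R.T+[v[0],v[1],z]; m=hullmask([proj(ks[c],w) for w in W]); return (m&ms[c]).sum()/(m|ms[c]).sum()
    for cs in [cams]+([[c] for c in cams] if len(cams)>1 else []):
        s=np.array([g+np.array(d) for d in [(0,0,0),(15,0,0),(0,15,0),(0,0,.3)]])
        r=minimize(lambda v:-sum(ious(v,c) for c in cs),g,method="Nelder-Mead",options=dict(initial_simplex=s,maxiter=150,xatol=.1,fatol=1e-4))
        print(name,list(cs),np.round(r.x,3),[round(ious(r.x,c),3) for c in cs])
E
python3 - <<'E'
from fit import *
b=atz("top",(284,220),35);k=atz("top",(289,195),55)
fit("bottom_tray",np.array([b[0],b[1],np.arctan2(k[1]-b[1],k[0]-b[0])]))
n=atz("top",(426,215),10);k=atz("top",(410,190),10)
fit("notched_tray",np.array([n[0],n[1],np.arctan2(k[1]-n[1],k[0]-n[0])]))
E
```

```text
top bottom_tray 0.82 [283.3, 218.1] [284.76437298 221.81755538] 2959
side bottom_tray 0.85 [320.5, 210.9] [320.69218175 211.19594013] 1768
bottom_tray ['top', 'side'] [ 5.19841e+02  2.27850e+01 -2.48000e-01] [np.float64(0.979), np.float64(0.962)]
bottom_tray ['top'] [ 5.20564e+02  2.30050e+01 -2.34000e-01] [np.float64(0.989)]
bottom_tray ['side'] [ 5.18567e+02  2.27300e+01 -2.72000e-01] [np.float64(0.97)]
top notched_tray 0.82 [424.6, 215.2] [426.35426118 214.52615168] 2673
side notched_tray 0.8 [287.0, 318.6] [375.3480799  290.75591879] 2817
notched_tray ['top', 'side'] [ 5.32890e+02 -2.71409e+02  5.06000e-01] [np.float64(0.967), np.float64(0.0)]
notched_tray ['top'] [ 5.32890e+02 -2.71409e+02  5.06000e-01] [np.float64(0.967)]
notched_tray ['side'] [ 530.999 -271.671    0.538] [np.float64(0.0)]
```

```bash
python3 -m crank '{"translation": [[-2.84,-2.22,0],[-2.84,-2.22,0],[-2.84,-2.22,0],[-2.84,-2.22,0],[-2.84,-2.22,0],[-2.84,-2.22,0],[-2.84,-2.22,0],[-2.84,-2.22,0],[-2.84,-2.22,0],[-2.84,-2.22,0],[-2.84,-2.22,0],[-2.84,-2.22,0],[-2.84,-2.22,0],[-2.84,-2.22,0],[0,0,0],[0,0,0]], "twist": [0,0,0,0,0,0,0,0,0,0,0,0,0,0,7,7]}' 1
cat >> h.py <<'E'
from scipy.spatial.transform import Rotation as Ro
def go(x,y,z,ang):
    "tool-axes shift in cm (no twist first) and twist in deg to bring TCP there with tool x along world angle ang (mod pi)"
    o=monitor.get_obs(); R=Ro.from_quat(o["tool_rot"]).as_matrix(); d=R.T@(np.array([x,y,z])-o["eef_pos"])/10
    a=np.degrees(np.arctan2(R[1,0],R[0,0])); tw=(a-np.degrees(ang)+180)%360-180
    print("t",o["t"],"pos",np.round(o["eef_pos"],1),"xang",round(a,2),"tilt",np.round(R[:,2],3),"shift",np.round(d,2),"twist",round(tw,2),"q",np.round(o["qpos"],2),"F",np.round(o["wrist_force"],1),"w",o["grip_width"],o["grasp_force"])
E
python3 -c "
from h import *
go(533,-271.4,150,.506)"
```

```text
t: 2.23
eef_pos: [501.7, 147.6, 231.6]
tool_rot: [0.329, 0.944, -0.0, 0.0]
wrist_force: [-0.6, 0.7, -0.4]
grip_width: 85.4
grasp_force: 0.0
t 2.2333 pos [501.7 147.6 231.6] xang 141.64 tilt [ 0.001 -0.    -1.   ] shift [-28.46 -30.91   8.17] twist 112.64 q [-0.56  0.25  0.24  1.93 -0.07  0.97  0.62] F [-0.6  0.7 -0.4] w 85.37563346841189 0.0
```

```bash
python3 -m crank '{"translation": [[-2.37,-2.58,0],[-2.37,-2.58,0],[-2.37,-2.58,0],[-2.37,-2.58,0],[-2.37,-2.58,0],[-2.37,-2.58,0],[-2.37,-2.58,0],[-2.37,-2.58,0],[-2.37,-2.58,0],[-2.37,-2.58,0],[-2.37,-2.58,0],[-2.37,-2.58,0],[0,0,0],[0,0,0],[0,0,0],[0,0,0],[0,0,0],[0,0,0],[0,0,0],[0,0,0]], "twist": [0,0,0,0,0,0,0,0,0,0,0,0,7,7,7,7,7,7,7,7]}' >/dev/null
python3 -m crank '{"translation": [[0,0,0],[0,0,0],[0,0,0],[0,0,0],[0,0,0],[0,0,0],[0,0,0],[0,0,0],[0,0,0]], "twist": [7,7,7,7,7,7,7,7,0]}' >/dev/null
python3 - <<'E'
from fit import *
go(533,-271.4,150,.506)
k=vision.get_calibration("wrist")
im=vision.capture("wrist"); cv2.imwrite("pics/w1.png",im)
for r in models.mark_of("wrist","notched_tray"): print(r["p"],r["location"],atz(k,r["location"],0))
for r in models.mark_of("wrist","notch"): print(r["p"],r["location"],atz(k,r["location"],0))
fit("notched_tray",np.array([533,-271,.506]),("wrist","side"))
E
```

```text
t 4.65 pos [ 536.2 -268.   231.2] xang 30.14 tilt [-0. -0. -1.] shift [-0.44  0.14  8.12] twist 1.15 q [-0.25  0.49  0.89  1.77 -0.43  1.08 -0.25] F [ 0.3 -1.1  0.2] w 85.18463132105086 0.0
0.97 [314.3, 208.9] [ 532.5955995  -271.57838005    0.        ]
0.84 [235.5, 343.4] [ 345.4950624  -272.55233112    0.        ]
0.76 [463.3, 298.6] [ 528.18932312 -470.96442699    0.        ]
0.7 [506.0, 311.0] [ 540.70386185 -525.81807793    0.        ]
wrist notched_tray 0.69 [311.4, 215.5] [314.01098613 211.62330523] 10097
side notched_tray 0.98 [373.3, 296.1] [376.13706692 290.29358857] 2554
notched_tray ['wrist', 'side'] [ 5.30118e+02 -2.71543e+02  5.11000e-01] [np.float64(0.976), np.float64(0.973)]
notched_tray ['wrist'] [ 5.29970e+02 -2.71486e+02  5.05000e-01] [np.float64(0.979)]
notched_tray ['side'] [ 5.30107e+02 -2.71902e+02  5.25000e-01] [np.float64(0.974)]
```

View pics/w1.png

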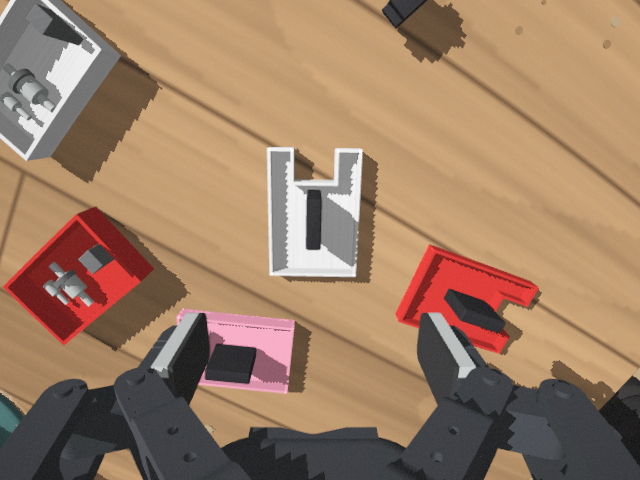

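The wrist view shows the silver notched tray at (314,215), upright in the image with its notch up. This agrees with the fit: about (531,-271.5), angle 0.51.

```bash
python3 -c "
from h import *
go(531,-271.5,22,.508)"
python3 -m crank '{"translation": [[-0.62,-0.05,0],[0,0,2.5],[0,0,2.5],[0,0,2.5],[0,0,2.5],[0,0,2.5],[0,0,2],[0,0,1.5],[0,0,1],[0,0,0]], "twist": [1.1,0,0,0,0,0,0,0,0,0]}' 1 >/dev/null
python3 - <<'E'
from fit import *
go(531,-271.5,22,.508)
im=vision.capture("wrist"); cv2.imwrite("pics/w2.png",im)
E
```

```text
t 5.0 pos [ 536.1 -268.3  231.4] xang 30.35 tilt [ 0.  0. -1.] shift [-6.100e-01  2.000e-02  2.094e+01] twist 1.24 q [-0.25  0.49  0.89  1.77 -0.43  1.08 -0.25] F [-0.   0.6  0.3] w 85.67412067424836 0.0
t 5.8333 pos [ 529.3 -270.6   59.7] xang 29.16 tilt [-0.003  0.001 -1.   ] shift [0.11 0.17 3.77] twist 0.06 q [-0.11  0.71  0.72  1.89 -0.64  0.8  -0.1 ] F [-0.   0.5  0.8] w 85.23269426885821 0.0
```

View pics/w2.png

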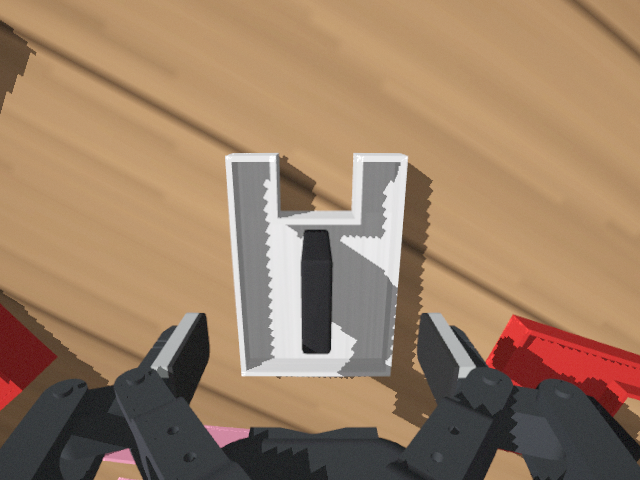

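The fin is midway between the fingers (column 316), and nothing lies under them.

```bash
python3 -m crank '{"translation": [[0.1,0.1,1],[0,0,1],[0,0,1],[0,0,0.75],[0,0,0]], "twist": [0,0,0,0,0]}' 1 >/dev/null; python3 -c "
from h import *
go(531,-271.5,22,.508)"
python3 -m crank '{"translation": [[0,0,0],[0,0,0],[0,0,0],[0,0,0],[0,0,0],[0,0,0],[0,0,0],[0,0,0],[0,0,0],[0,0,0]], "twist": [0,0,0,0,0,0,0,0,0,0]}' 0
```

```text
t 6.3 pos [ 530.8 -270.6   22. ] xang 29.2 tilt [-0.003  0.001 -1.   ] shift [-0.03  0.09 -0.  ] twist 0.09 q [-0.08  0.76  0.67  1.89 -0.69  0.74 -0.07] F [-0.2 -0.1  0.9] w 85.70273207050688 0.0
t: 7.13
eef_pos: [532.1, -271.4, 24.2]
tool_rot: [0.968, 0.252, 0.0, 0.0]
wrist_force: [-0.5, 1.3, 6.4]
grip_width: 13.3
grasp_force: 59.7
```

```bash
python3 -m crank '{"translation": [[0,0,-0.5],[0,0,-1],[0,0,-1.5],[0,0,-1.5],[0,0,-1.5],[0,0,-1.5],[0,0,-1.5],[0,0,-1.5],[0,0,-1],[0,0,-0.5],[0,0,0],[0,0,0],[0,0,0],[0,0,0],[0,0,0],[0,0,0],[0,0,0]], "twist": [0,0,0,0,0,0,0,0,0,0,6,6,6,6,6,6,6]}'
python3 - <<'E'
from fit import *
go(520,22.9,140,-.24)
im=vision.capture("side"); cv2.imwrite("pics/s2.png",im)
fit("bottom_tray",np.array([520,22.9,-.24]))
E
```

```text
t: 8.55
eef_pos: [531.6, -271.0, 143.6]
tool_rot: [0.993, -0.114, -0.0, -0.0]
wrist_force: [0.7, -0.3, -2.9]
grip_width: 13.3
grasp_force: 58.6
t 8.55 pos [ 531.6 -271.   143.6] xang -13.1 tilt [-0.001  0.    -1.   ] shift [ -7.79 -28.36   0.37] twist 0.65 q [-0.29  0.68  0.99  1.86 -0.68  0.99 -0.8 ] F [ 0.7 -0.3 -2.9] w 13.277878609562245 58.56144726276398
top bottom_tray 0.87 [335.5, 304.7] [283.16259019 220.63249145] 3009
side bottom_tray 0.76 [323.2, 209.5] [321.21842377 210.259079  ] 1809
bottom_tray ['top', 'side'] [ 5.17903e+02  2.30250e+01 -2.55000e-01] [np.float64(0.0), np.float64(0.979)]
bottom_tray ['top'] [ 5.20e+02  2.29e+01 -2.40e-01] [np.float64(0.0)]
bottom_tray ['side'] [ 5.17903e+02  2.30250e+01 -2.55000e-01] [np.float64(0.979)]
```

View pics/s2.png

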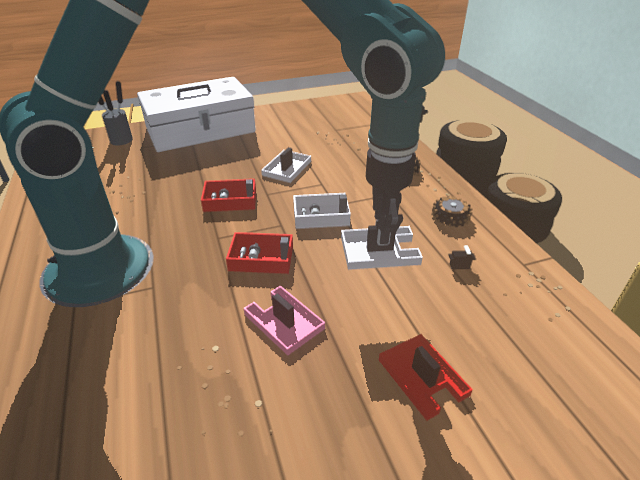

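The side view shows the tray held level at (382,245), with its notch toward the key's end. Now I carry it over the bottom tray.

```bash
python3 -m crank '{"translation": [[-0.3,-1,0],[-0.56,-2,0],[-0.56,-2.1,0],[-0.56,-2.1,0],[-0.56,-2.1,0],[-0.56,-2.1,0],[-0.56,-2.1,0],[-0.56,-2.1,0],[-0.56,-2.1,0],[-0.56,-2.1,0],[-0.56,-2.1,0],[-0.56,-2.1,0],[-0.56,-2,0],[-0.5,-1.7,0],[-0.3,-0.7,0],[0,0,0],[0,0,0]], "twist": [0.9,0,0,0,0,0,0,0,0,0,0,0,0,0,0,0,0]}' >/dev/null
python3 - <<'E'
from fit import *
go(519.5,22.9,60,-.245)
im=vision.capture("side"); cv2.imwrite("pics/s3.png",im[120:360,200:520].repeat(2,0).repeat(2,1))
p=monitor.get_obs()["eef_pos"]; z=p[2]-24.2
fit("notched_tray",np.array([p[0],p[1],-.245]),("side",),z)
fit("notched_tray",np.array([p[0],p[1],-.245]),("top",),z)
E
```

```text
t 10.2167 pos [523.   22.6 144. ] xang -13.66 tilt [ 0. -0. -1.] shift [-0.35  0.05  8.4 ] twist 0.38 q [-0.93  0.59  1.09  2.03 -0.66  0.92 -1.29] F [ 0.3 -1.3 -3. ] w 13.083717246574237 58.7791907787323
side notched_tray 0.55 [320.5, 173.1] [322.78407202 167.06581284] 1372
notched_tray ['side'] [ 5.22262e+02  2.41430e+01 -2.38000e-01] [np.float64(0.898)]
top notched_tray 0.75 [278.1, 225.4] [278.61453422 207.12136584] 1733
notched_tray ['top'] [ 5.22941e+02  2.27060e+01 -2.43000e-01] [np.float64(0.743)]
```

View pics/s3.png

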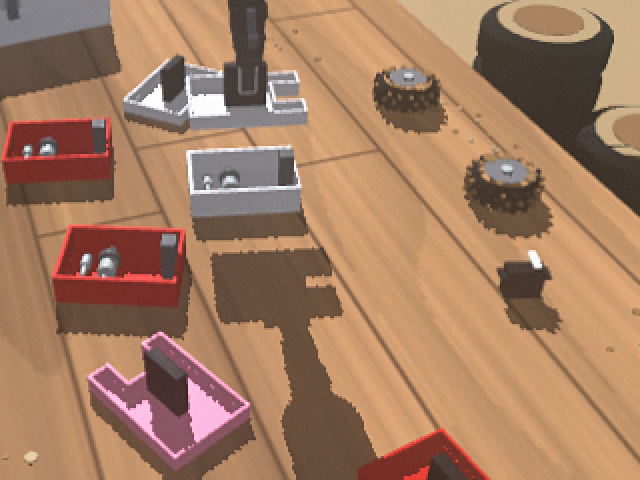

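The side view shows the held tray square above the bottom tray, with its notch over the key's end. Lowering it now.

```bash
python3 -m crank '{"translation": [[-0.35,0.05,0],[0,0,1],[0,0,1],[0,0,1],[0,0,1],[0,0,1],[0,0,1],[0,0,0.8],[0,0,0.6],[0,0,0.3],[0,0,0]], "twist": [0.3,0,0,0,0,0,0,0,0,0,0]}'
python3 - <<'E'
from fit import *
go(519.5,22.9,60,-.245)
im=vision.capture("side"); cv2.imwrite("pics/s4.png",im[120:300,240:440].repeat(3,0).repeat(3,1))
E
```

```text
t: 11.38
eef_pos: [519.2, 23.3, 66.2]
tool_rot: [0.993, -0.122, -0.0, 0.0]
wrist_force: [0.3, 0.0, -2.3]
grip_width: 13.0
grasp_force: 58.9
t 11.3833 pos [519.2  23.3  66.2] xang -14.02 tilt [-0.001 -0.    -1.   ] shift [0.04 0.03 0.62] twist 0.01 q [-0.83  0.69  0.95  2.08 -0.81  0.8  -1.19] F [ 0.3  0.  -2.3] w 13.046686329630706 58.890613317489624
```

View pics/s4.png

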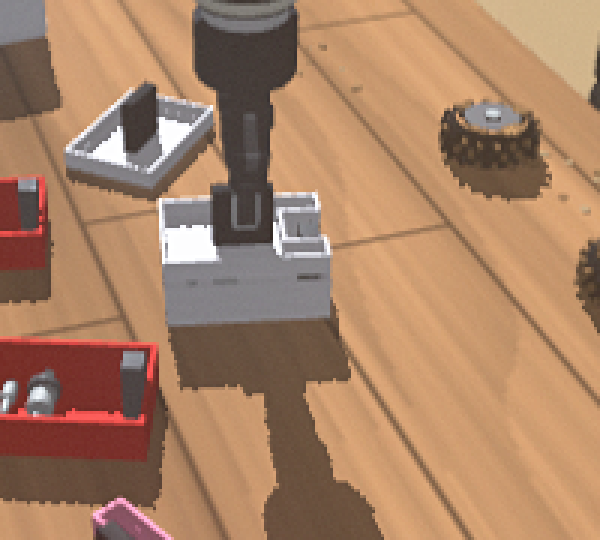

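The tray lines up with the bottom tray with a thin gap left, and the key shows in the notch at (305,225) of the crop. I lower it to contact.

```bash
python3 -m crank '{"translation": [[0,0,0.15],[0,0,0.15],[0,0,0.1],[0,0,0.1],[0,0,0]], "twist": [0,0,0,0,0]}'; python3 -m crank '{"translation": [[0,0,0.1],[0,0,0.05],[0,0,0]], "twist": [0,0,0]}'
```

```text
t: 11.85
eef_pos: [519.4, 23.6, 61.8]
tool_rot: [0.993, -0.122, 0.0, -0.0]
wrist_force: [0.0, -0.1, -2.3]
grip_width: 13.1
grasp_force: 58.9
t: 12.1
eef_pos: [519.4, 23.5, 60.2]
tool_rot: [0.993, -0.122, -0.0, -0.0]
wrist_force: [-0.4, 0.5, -2.8]
grip_width: 13.2
grasp_force: 58.9
```

```bash
python3 -m crank '{"translation": [[0,0,0.05],[0,0,0.05],[0,0,0]], "twist": [0,0,0]}'; python3 -m crank '{"translation": [[0,0,0.05],[0,0,0]], "twist": [0,0]}'
```

```text
t: 12.35
eef_pos: [519.5, 23.5, 59.3]
tool_rot: [0.993, -0.122, 0.0, -0.0]
wrist_force: [0.0, -0.0, -3.0]
grip_width: 13.6
grasp_force: 58.9
t: 12.52
eef_pos: [519.5, 23.5, 59.2]
tool_rot: [0.993, -0.122, -0.0, -0.0]
wrist_force: [-2.3, 0.9, 4.0]
grip_width: 13.2
grasp_force: 59.7
```

Contact came at z 59.2, as predicted. Releasing and retreating.

```bash
python3 -m crank '{"translation": [[0,0,0],[0,0,0],[0,0,0],[0,0,0],[0,0,0],[0,0,0],[0,0,0],[0,0,0]], "twist": [0,0,0,0,0,0,0,0]}' 1; python3 -m crank '{"translation": [[0,0,-1],[0,0,-1],[0,0,-2],[0,0,-3],[0,0,-3],[0,0,-3],[0,0,-3],[0,0,0],[0,0,0]], "twist": [0,0,0,0,0,0,0,0,0]}'
python3 - <<'E'
from fit import *
im=vision.capture("side"); cv2.imwrite("pics/s5.png",im[120:300,240:440].repeat(3,0).repeat(3,1))
fit("notched_tray",np.array([519.5,23.5,-.245]),("side",),35)
fit("notched_tray",np.array([519.5,23.5,-.245]),("wrist",),35)
E
```

```text
t: 13.18
eef_pos: [519.5, 23.5, 58.8]
tool_rot: [0.993, -0.122, 0.0, 0.0]
wrist_force: [-0.2, -1.2, 0.0]
grip_width: 85.5
grasp_force: 0.0
t: 13.93
eef_pos: [520.4, 23.6, 220.9]
tool_rot: [0.993, -0.122, 0.002, -0.001]
wrist_force: [-1.2, 1.0, -0.4]
grip_width: 85.7
grasp_force: 0.0
side notched_tray 0.74 [321.0, 198.8] [320.98347322 198.16159262] 1570
notched_tray ['side'] [ 5.1688e+02  2.1295e+01 -2.5400e-01] [np.float64(0.962)]
wrist notched_tray 0.86 [308.7, 221.4] [312.47287473 218.39707768] 13653
notched_tray ['wrist'] [ 5.18102e+02  2.35360e+01 -2.47000e-01] [np.float64(0.985)]
```

View pics/s5.png

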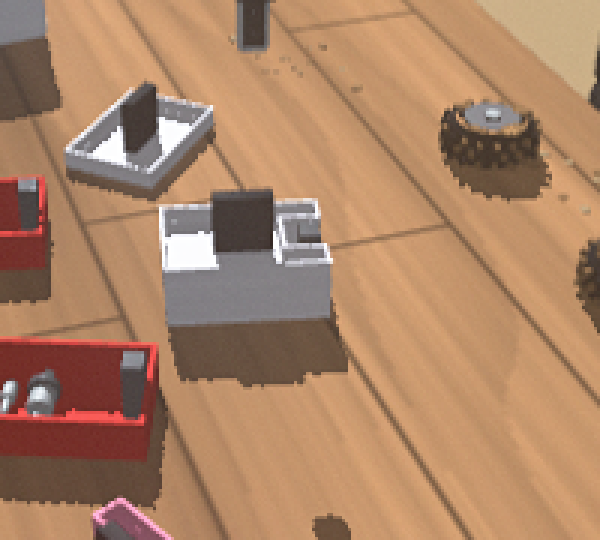

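The tray sits flush on the bottom tray, with the key standing in the notch at (308,230) of the crop. The gripper is clear and the plain tray hasn't moved.

```bash
python3 -c "
from h import *
print(env.close_job())"
```

```text
the job is handed in; nothing more can be done
None
```

The notched tray is set down flat on the bottom tray with the key in its notch, about 2 mm off centre by the camera fits; I let go, left the plain tray untouched and handed the job in at about 14 s (no verdict returned).

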